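# Hang the lantern on its stand

### The job

Pick up the square lantern by its handle, bring the handle in sideways over the upturned tip of the stand's hook, and lower its cross bar gently into the hook's throat so that the hook already carries it before you let go. Leave it hanging still and plumb by the hook alone; do not knock or strain the stand, and leave everything else on the table where it is.

Things in the scene. Friction and masses are not known exactly. Their poses are not given: they have to be found in the camera images.
- lantern_bar (a point): Square lantern, dark steel and glass, 86 x 86 mm, 0.3 to 0.65 kg; roof 90 x 90 mm, top 112 mm up. On it stands a rigid strap handle, an upside-down U whose top is a round cross bar, 7 mm thick, along this frame's x. This point: the bar's centre, 172 mm above the lantern's underside; z up. The bar hangs in the hook. The other light, round, has no handle.
- lantern_grip (a point): Where to hold the lantern: midway between the handle's two upright legs, 17 mm below the bar's centre line, 155 mm above the lantern's underside, 43 mm above its roof. Outer faces of the legs are 46 mm apart along x (36 mm inside); each leg is 5 mm thick (x) and 14 mm wide (y). Squeeze the legs along x from outside, fingers pointing down. Same axes as the bar.
- stand_post (a point): Adjustable lantern stand, fixed: the point on its post's axis at table height. z up; y points along the arm, from post to hook. Post 16 mm thick, 302 mm high. A collar on it carries a level arm of 7 mm round steel wire, in the plane x = 0. Collar and arm are clamped wherever somebody last set them, and no pose tells where: see or feel for the hook.
- stand_top (a point): Ball on top of the stand's post, 290 mm above the table; same axes. The hook at the arm's end: the wire bends down as an upright, then outward (+y) as the throat's floor, then up to a tip. Upright's centre line 125 to 185 mm in y from the post axis (it varies); the tip's end 20.5 mm farther out. The hook opens outward (+y). Steel and clamps do not give; 20 N on it is too much.
- stand_foot (a point): Top of the marble foot, 85 mm in y from the post axis, 16 mm above the table; foot 130 (x) x 250 (y) mm. Heights: a bar seated in the throat has its centre 222 to 228 mm above the table (it varies). Above that seated centre: arm's centre line 24 mm, straight upright up to 20 mm, tip: the bar clears it from 10 mm up. A bar touching the upright is 7 mm out from its centre line, seated 8 to 11 mm (rounded throat).
- stormlight: Round light, 86 mm wide, 126 mm high, no handle: not the one to hang. Origin under its centre.
Mind the look-alikes: they are no part of the job. Leave any purple look-alike of the part that bears lantern_bar alone.

How it is judged:
By the outcome, as a careful person would: the job done as asked, in the order asked, and still so for the second after the job is handed in, with the robot touching nothing.
It also fails if it takes over 64 s, if anything falls off the work surface, if the arm or the gripper's body presses on something with over 40 N, if the wrist force passes 120 N, or if a joint passes its speed limit or range.

### The arm

A 7-joint arm with a two-finger parallel gripper is mounted at the origin on the work surface. World frame = base frame: x ahead of the robot, y to its left, z up, the work surface at z = 0. Lengths are in m, angles in rad, forces in N, time in s.
With the tool pointing down it reaches from about 0.425 to 0.825 m from the base axis. Payload 3.6 kg.
Tool frame: the origin (TCP) lies midway between the tips of the shut fingers; the grasp point (between the pads) lies 19 mm behind it; z points along the fingers, y is the line along which they close (so a half turn about z gives the same grasp; the last joint's range is limited). The gripper opens to 85 mm and grips with 20 to 120 N. Pads are 22 mm wide; open, the fingers measure 114 mm over their backs; the gripper's body (76 mm by 85 mm) begins 54 mm behind the grasp point. The pads swing forward as they close: fully open they stand 13 mm farther back than shut.
Start: joints at [-1.135, 0.615, -0.013, 1.423, 0.008, 1.103, -0.04], TCP at [0.29, 0.582, 0.231] pointing down, gripper open.
Joint ranges: [-3.12, 3.12], [-0.3, 2.06], [-1.34, 1.32], [0.26, 2.42], [-1.36, 4.5], [0.01, 1.98], [-2.84, 2.84]. Speed limits (rad/s): [2.79, 2.79, 3.14, 3.14, 3.14, 3.14, 3.14].

### API

Orientations are given as a 3x3 rotation matrix whose columns are the frame's x, y, z axes.
In Python, from rig import manip, imaging gives the robot as it stands.
- The arm moves only by the shell command python3 -m crank 'ROWS' [FORCE]. ROWS is text: rows parted by semicolons, each of 5 numbers parted by spaces: the gripper's target within -1 to 1 (fully open at 1, half-way at 0, shut at -1), then the shift along the tool's x, y, z each as a share of 30 cm, from -1 to 1, then the turn about the tool's z as a share of 0.5 rad, from -1 to 1. A call has 1 to 5 rows; each row is the pose to reach, as a shift and turn from the pose commanded when the call began, along the tool's axes at that moment; what a row does not reach only later rows make up. A row lasts 1/10 s, in which the tool goes at most 50 mm and 8.59 degrees, less where a joint would pass 70% of its speed; a pose out of reach is approached as far as the arm can. A call with a number of a shift or a turn outside -1 to 1 is refused whole. A call with a gripper value outside its range is refused whole. The fingers move at their own pace and stop on an object; FORCE is the grip in N (left out, the last holds). Time passes only in rows, so rows that repeat a pose let the fingers close. It gives the time, the measured TCP pose, the force, the opening and the grip force at its end, in the units of the state.
- manip.observe(): the state, without advancing time (a new reading comes with each control period).
- imaging.read_camera(name): name is "scene" or "top" or "wrist"; returns (picture, depth): 384x512x3 uint8, red, green, blue; 384x512 float32, m along the optical axis (not along the pixel's ray), 0 where there is no reading.
- imaging.calibration(name): a dict with "mtx" (3x3 intrinsics, pixels), "extrinsics" (4x4, takes a point from camera to world coordinates); the wrist camera has in their place "T_tool_cam" (4x4, takes a point from camera to tool coordinates, whose origin is the TCP and whose axes are the flange's). Camera axes: x right, y down, z forward; pixel columns grow to the right and rows downward; lengths in m; the calibration is good to about 2 mm. A picture is of the moment at which its call begins: read the wrist's pose just before it. calibration takes no time and is no camera call.
- manip.sign_off(): hands the job in; it is judged then, once.
Trained networks look in the newest picture that a camera, given by its name, has taken for a name from the list of things; names that differ only in an ending like _2 or _b are one class to them, and where a whole thing is asked for, a point or a joint stands for the part that bears it (a point fixed in the world has none). Each returns a list of dicts, best first, with "conf" (0 to 1); they miss things now and then, are a little off and sometimes report something else, mostly with a low value. They report only what shows in the picture. A call takes as long as a camera call. They do not tell look-alikes from the thing itself.
- imaging.find_in(camera, query): "xyz" ([x, y, z] in m, in world coordinates, good to about 4 mm: the middle of the surface that is visible of it).
- imaging.regions_of(camera, query): "region" (384x512 bool, what is visible of it).
The state is a dict: "t": time; "joint_pos": joint angles; "joint_velocities": joint speeds; "tau": joint torques, N m; "tcp_pos": TCP position; "ee_rot": TCP orientation; "ft_force": force on the tool from outside, world axes, zero at the start; "moment": the same for the moment, N m; "gripper_width": finger opening in m; "gripper_force": force on a finger pad.
Only numpy, scipy, OpenCV 4.12 (cv2) and the standard library are available. Lean on these libraries where they do the work, as an engineer would, in place of code of your own. Each camera call takes 0.05 s, during which the arm holds its last target. There are 200 camera calls.

## Working session

There is one attempt and no reset: what is moved stays moved. The work goes in short steps, Python scripts to look and compute and a shell command to move; the robot and the scene stay as the last step left them, time stands still between calls to the robot, and variables do not carry over. Pictures are saved under pics/ and viewed, at most 10 in all, crops included, and the job is handed in when it is done.

```bash
mkdir -p pics; cat > h.py <<'E'
import numpy as np, cv2
from rig import manip, imaging
def pts(cam,d):
    c=imaging.calibration(cam);K=np.array(c["mtx"])
    if cam=="wrist":
        s=manip.observe();T=np.eye(4);T[:3,:3]=s["ee_rot"];T[:3,3]=s["tcp_pos"];T=T@np.array(c["T_tool_cam"])
    else: T=np.array(c["extrinsics"])
    v,u=np.mgrid[:384,:512]
    p=np.stack([(u-K[0,2])/K[0,0]*d,(v-K[1,2])/K[1,1]*d,d],-1)
    return p@T[:3,:3].T+T[:3,3]
E
python3 - <<'E'
from h import *
np.set_printoptions(precision=3,suppress=True)
s=manip.observe();print(s["t"],s["tcp_pos"],s["ee_rot"])
ims=[]
for c in("scene","top"):
    im,d=imaging.read_camera(c);np.savez("/tmp/%s.npz"%c,im=im,d=d);ims.append(im)
    print(c,np.array(imaging.calibration(c)["extrinsics"]))
    for q in("lantern_bar","lantern_grip","stand_post","stand_top","stand_foot","stormlight"):
        for r in imaging.find_in(c,q)[:3]:print(q,np.array(r["xyz"]),round(r["conf"],2))
cv2.imwrite("pics/a.png",cv2.resize(ims[0],(800,600))[:,:,::-1])
cv2.imwrite("pics/b.png",cv2.resize(ims[1],(800,600))[:,:,::-1])
E
```

```text
0.0 [0.289 0.581 0.23 ] [[-0.895  0.445 -0.001]
 [ 0.445  0.895 -0.002]
 [-0.    -0.003 -1.   ]]
scene [[ 0.651  0.607 -0.456  1.112]
 [ 0.759 -0.53   0.379 -0.404]
 [-0.012 -0.592 -0.806  1.338]
 [ 0.     0.     0.     1.   ]]
lantern_bar [0.352 0.626 0.095] 0.71
lantern_bar [0.447 0.452 0.098] 0.65
lantern_bar [0.566 0.288 0.092] 0.56
lantern_grip [0.452 0.45  0.095] 0.92
lantern_grip [0.566 0.285 0.1  ] 0.69
lantern_grip [0.353 0.631 0.096] 0.66
stand_post [ 0.509 -0.281  0.018] 0.56
stand_top [ 0.511 -0.282  0.014] 0.64
stand_foot [ 0.511 -0.287  0.02 ] 0.67
stormlight [0.503 0.069 0.103] 0.89
top [[ 0.023 -0.997  0.08   0.34 ]
 [-1.    -0.023  0.006  0.132]
 [-0.004 -0.08  -0.997  1.439]
 [ 0.     0.     0.     1.   ]]
lantern_bar [0.34  0.629 0.102] 0.8
lantern_bar [0.436 0.459 0.102] 0.71
lantern_bar [0.542 0.295 0.105] 0.57
lantern_grip [0.546 0.288 0.1  ] 0.93
lantern_grip [0.436 0.463 0.102] 0.89
lantern_grip [0.348 0.628 0.101] 0.56
stand_post [ 0.499 -0.271  0.02 ] 0.61
stand_top [ 0.503 -0.27   0.017] 0.88
stand_foot [ 0.502 -0.276  0.015] 0.91
stormlight [0.488 0.081 0.107] 0.78
```

View pics/a.png

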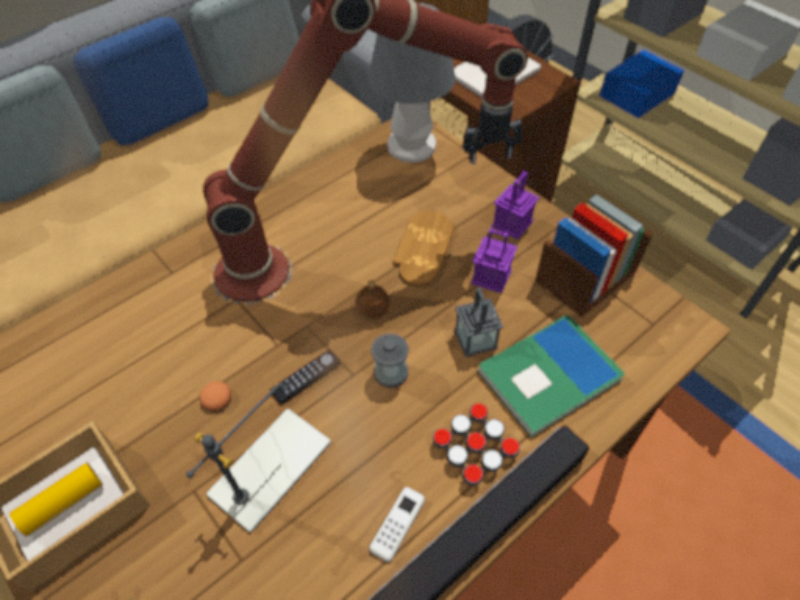

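View pics/b.png

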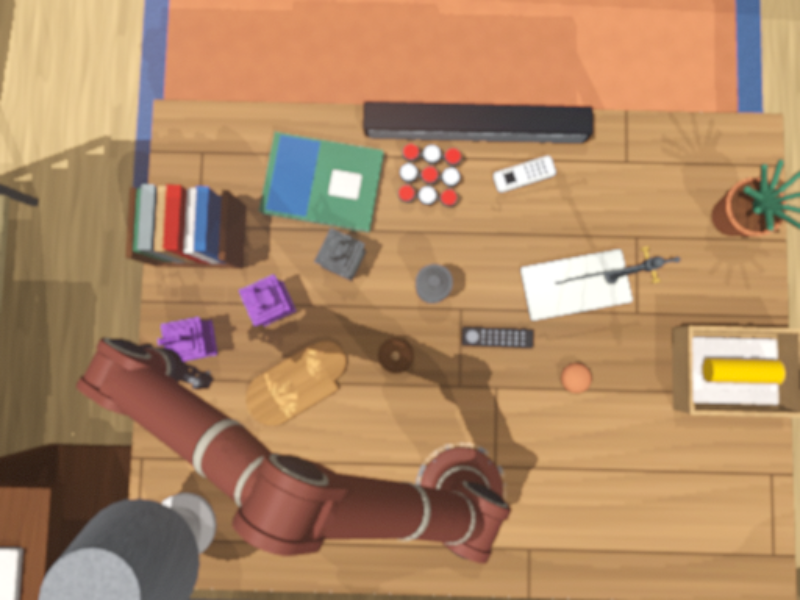

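Top view (800x600 px): the square dark-grey lantern is at (342,253), the purple look-alikes at (266,300) and (188,340), and the round stormlight at (433,283). The stand's foot is at (577,284) and its post runs from about (612,275). The arm wire runs left to about (557,282), so the hook points to world +y. I choose the grey lantern; next, close crops of it and of the stand.

```bash
python3 - <<'E'
from h import *
np.set_printoptions(precision=3,suppress=True)
t=np.load("/tmp/top.npz");s=np.load("/tmp/scene.npz")
def crop(im,x,y,w,h):return cv2.resize(im[y:y+h,x:x+w],(400,300),interpolation=cv2.INTER_CUBIC)
A=np.hstack([crop(t["im"],180,125,80,60),crop(t["im"],330,140,120,90)])
B=np.hstack([crop(s["im"],260,170,80,60),crop(s["im"],105,240,140,105)])
cv2.imwrite("pics/c.png",np.vstack([A,B])[:,:,::-1])
for c,z in(("top",t),("scene",s)):
    p=pts(c,z["d"]);ok=z["d"]>0
    m=ok&(p[...,2]>.125)&(p[...,2]<.2)&(abs(p[...,0]-.55)<.09)&(abs(p[...,1]-.29)<.08)
    q=p[m];print(c,"handle",len(q));print(q[np.argsort(q[:,0])][:40])
    m=ok&(p[...,2]>.03)&(p[...,2]<.32)&(abs(p[...,0]-.5)<.12)&(p[...,1]<-.12)&(p[...,1]>-.48)
    vv,uu=np.nonzero(m);q=np.c_[uu,vv,p[m]];q=q[np.argsort(q[:,3])];print(len(q));print(q[::max(1,len(q)//50)])
    f=p[ok&(abs(p[...,2]-.016)<.006)&(z["im"].min(-1)>170)&(abs(p[...,0]-.5)<.12)&(p[...,1]<-.12)&(p[...,1]>-.48)]
    r=cv2.minAreaRect(f[:,:2].astype(np.float32)*1000);print(r)
E
```

```text
top handle 51
[[0.529 0.308 0.157]
 [0.53  0.308 0.13 ]
 [0.53  0.309 0.176]
 [0.531 0.306 0.17 ]
 [0.532 0.306 0.142]
 [0.532 0.314 0.136]
 [0.533 0.312 0.176]
 [0.533 0.315 0.153]
 [0.533 0.305 0.154]
 [0.534 0.309 0.174]
 [0.534 0.316 0.172]
 [0.534 0.306 0.173]
 [0.536 0.312 0.18 ]
 [0.536 0.316 0.177]
 [0.537 0.309 0.176]
 [0.54  0.309 0.179]
 [0.54  0.313 0.175]
 [0.54  0.306 0.175]
 [0.543 0.305 0.179]
 [0.544 0.309 0.176]
 [0.547 0.305 0.179]
 [0.547 0.302 0.176]
 [0.547 0.309 0.175]
 [0.55  0.302 0.18 ]
 [0.551 0.306 0.172]
 [0.554 0.302 0.177]
 [0.555 0.307 0.172]
 [0.555 0.3   0.173]
 [0.558 0.303 0.176]
 [0.558 0.3   0.172]
 [0.561 0.296 0.175]
 [0.561 0.3   0.174]
 [0.562 0.303 0.173]
 [0.565 0.3   0.176]
 [0.565 0.296 0.174]
 [0.567 0.289 0.147]
 [0.567 0.291 0.165]
 [0.567 0.292 0.182]
 [0.567 0.289 0.182]
 [0.567 0.296 0.18 ]]
394
[[435.    165.      0.531  -0.414   0.254]
 [433.    166.      0.527  -0.405   0.258]
 [431.    165.      0.531  -0.401   0.254]
 [428.    167.      0.524  -0.392   0.254]
 [425.    167.      0.524  -0.383   0.252]
 [394.    180.      0.506 
[... 4892 characters left out ...]

 [143.    279.      0.509  -0.329   0.254]
 [147.    278.      0.512  -0.319   0.25 ]
 [149.    274.      0.508  -0.308   0.257]
 [152.    272.      0.508  -0.298   0.256]
 [154.    268.      0.498  -0.287   0.251]
 [158.    267.      0.503  -0.276   0.251]
 [160.    263.      0.498  -0.265   0.254]
 [163.    260.      0.497  -0.254   0.258]
 [167.    257.      0.494  -0.239   0.253]
 [171.    253.      0.494  -0.223   0.258]
 [174.    249.      0.487  -0.208   0.255]
 [178.    247.      0.481  -0.193   0.242]
 [180.    247.      0.484  -0.188   0.24 ]
 [183.    245.      0.476  -0.174   0.225]]
((500.68524169921875, -274.4217529296875), (131.7578125, 249.3291473388672), 12.335095405578613)
```

View pics/c.png

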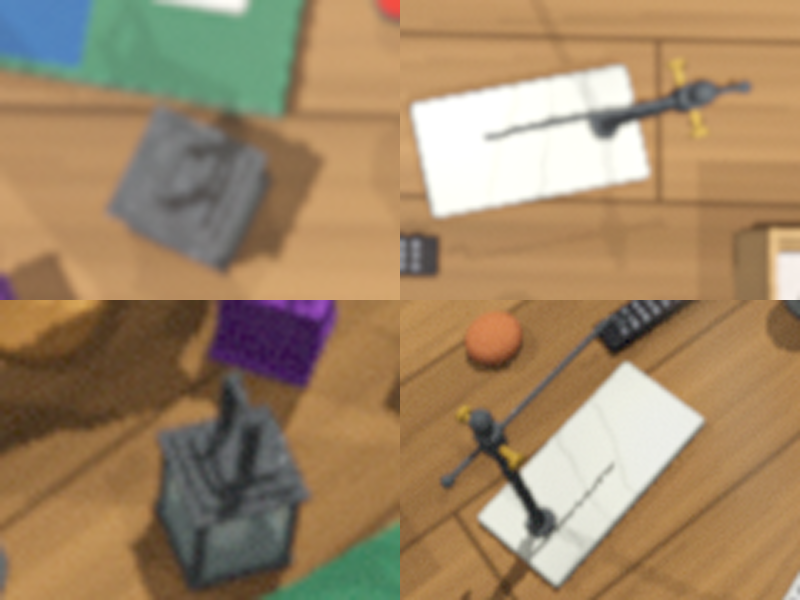

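The crop confirms the grey square lantern with its strap handle, its bar tilted about -20° in plan. It also shows the stand arm running about 12° off +y. Next I work out the lantern's yaw and the numbers for the first reach.

```bash
python3 - <<'E'
from h import *
np.set_printoptions(precision=3,suppress=True)
for c in("top","scene"):
    z=np.load("/tmp/%s.npz"%c);p=pts(c,z["d"]);ok=z["d"]>0
    near=ok&(abs(p[...,0]-.547)<.09)&(abs(p[...,1]-.303)<.09)
    r=p[near&(p[...,2]>.09)&(p[...,2]<.122)]
    print(c,"roof",len(r),cv2.minAreaRect(r[:,:2].astype(np.float32)*1000))
    b=p[near&(p[...,2]>.166)];m=b.mean(0);u=np.linalg.svd(b[:,:2]-m[:2])[2][0]
    t=(b[:,:2]-m[:2])@u;print("bar",len(b),m,u,np.degrees(np.arctan2(u[1],u[0])),t.min(),t.max(),"mid",m[:2]+u*(t.min()+t.max())/2, "ztop",np.percentile(b[:,2],[10,50,90]))
    a=p[ok&(p[...,2]>.245)&(p[...,2]<.262)&(p[...,1]>-.33)&(p[...,1]<-.18)&(abs(p[...,0]-.5)<.06)]
    k=np.polyfit(a[:,1],a[:,0],1);kz=np.polyfit(a[:,1],a[:,2],1);print("arm x(y)",k,"z",kz,np.median(a[:,2]), "yaw",np.degrees(np.arctan(-k[0])))
    e=p[ok&(p[...,2]>.2)&(p[...,2]<.262)&(p[...,1]>-.2)&(p[...,1]<-.13)&(abs(p[...,0]-.48)<.03)];print(e[np.argsort(e[:,1])])
E
```

```text
top roof 555 ((553.1256103515625, 303.6445007324219), (90.2055892944336, 90.56978607177734), 66.20106506347656)
bar 39 [0.553 0.303 0.176] [-0.922  0.388] 157.1633291178625 -0.02346975439675949 0.023186441540023726 mid [0.553 0.303] ztop [0.172 0.176 0.18 ]
arm x(y) [-0.21   0.444] z [-0.006  0.252] 0.25349646238367485 yaw 11.85863335825651
[[ 0.488 -0.197  0.253]
 [ 0.484 -0.197  0.255]
 [ 0.488 -0.194  0.253]
 [ 0.484 -0.194  0.253]
 [ 0.481 -0.191  0.254]
 [ 0.487 -0.19   0.256]
 [ 0.484 -0.19   0.256]
 [ 0.484 -0.189  0.25 ]
 [ 0.481 -0.188  0.255]
 [ 0.485 -0.186  0.247]
 [ 0.479 -0.186  0.237]
 [ 0.481 -0.185  0.251]
 [ 0.48  -0.184  0.232]
 [ 0.481 -0.184  0.221]
 [ 0.481 -0.183  0.247]
 [ 0.484 -0.182  0.226]
 [ 0.484 -0.182  0.251]
 [ 0.482 -0.182  0.238]
 [ 0.481 -0.18   0.224]
 [ 0.484 -0.179  0.225]
 [ 0.478 -0.177  0.22 ]
 [ 0.481 -0.177  0.221]
 [ 0.484 -0.176  0.224]
 [ 0.478 -0.174  0.222]
 [ 0.481 -0.173  0.224]
 [ 0.476 -0.168  0.231]
 [ 0.48  -0.168  0.233]
 [ 0.479 -0.164  0.234]
 [ 0.476 -0.163  0.238]]
scene roof 439 ((549.782958984375, 298.4044189453125), (91.3
[... 373 characters left out ...]
59]
 [ 0.481 -0.193  0.242]
 [ 0.483 -0.193  0.25 ]
 [ 0.482 -0.192  0.231]
 [ 0.484 -0.192  0.238]
 [ 0.482 -0.191  0.254]
 [ 0.485 -0.191  0.245]
 [ 0.484 -0.191  0.225]
 [ 0.487 -0.191  0.235]
 [ 0.484 -0.19   0.248]
 [ 0.484 -0.189  0.235]
 [ 0.482 -0.188  0.25 ]
 [ 0.484 -0.188  0.24 ]
 [ 0.484 -0.187  0.226]
 [ 0.48  -0.185  0.225]
 [ 0.484 -0.184  0.223]
 [ 0.481 -0.182  0.223]
 [ 0.479 -0.18   0.225]
 [ 0.482 -0.179  0.22 ]
 [ 0.48  -0.178  0.223]
 [ 0.482 -0.177  0.231]
 [ 0.479 -0.174  0.236]
 [ 0.479 -0.174  0.218]
 [ 0.476 -0.174  0.225]
 [ 0.481 -0.174  0.226]
 [ 0.479 -0.172  0.228]
 [ 0.479 -0.171  0.233]
 [ 0.48  -0.17   0.226]
 [ 0.482 -0.169  0.234]
 [ 0.475 -0.169  0.23 ]]
```

```bash
python3 -m crank '1 -0.13 -0.04 -0.05 0.2; 1 -0.26 -0.09 -0.1 0.4; 1 -0.4 -0.14 -0.1 0.6; 1 -0.53 -0.18 -0.1 0.8; 1 -0.66 -0.23 -0.1 1'; cat >> h.py <<'E'
def go(x,y,z,yaw):
    s=manip.observe();R=np.array(s["ee_rot"]);d=R.T@(np.array([x,y,z])-s["tcp_pos"])
    cur=np.degrees(np.arctan2(R[1,1],R[0,1]));t=-np.radians((yaw-cur+90)%180-90)
    print("t",round(s["t"],2),"pos",np.round(s["tcp_pos"],4),"yaw",round(cur,2),"shift",np.round(d/.3,4),"turn",np.round(t/.5,3),"F",np.round(s["ft_force"],2),"w",round(s["gripper_width"],4),"tilt",np.round(R[2],4))
E
python3 -c "
from h import *
go(.551,.301,.26,-23)"
```

```text
t: 1.2
tcp_pos: [0.4373, 0.4309, 0.2617]
ee_rot: [[-0.569, 0.822, 0.001], [0.822, 0.569, 0.001], [0.0, 0.001, -1.0]]
ft_force: [-0.1, 0.4, 0.9]
gripper_width: 0.0855
gripper_force: 0.0
t 1.2 pos [0.4373 0.4309 0.2617] yaw 34.67 shift [-0.5716  0.0655  0.0055] turn 2.013 F [-0.08  0.35  0.93] w 0.0855 tilt [ 3.e-04  1.e-03 -1.e+00]
```

```bash
python3 -m crank '1 -0.11 0.01 0 0.2; 1 -0.23 0.03 0 0.4; 1 -0.34 0.04 0 0.6; 1 -0.46 0.05 0 0.8; 1 -0.57 0.065 0 1' >/dev/null;python3 -m crank '1 0 0 0 0.3; 1 0 0 0 0.6; 1 0 0 0 0.8; 1 0 0 0 1; 1 0 0 0 1' >/dev/null; python3 - <<'E'
from h import *
np.set_printoptions(precision=4,suppress=True)
go(.551,.301,.26,-23)
im,d=imaging.read_camera("wrist");cv2.imwrite("pics/d.png",im[:,:,::-1])
p=pts("wrist",d);ok=d>0
near=ok&(abs(p[...,0]-.551)<.09)&(abs(p[...,1]-.301)<.09)
print(np.array(imaging.calibration("wrist")["T_tool_cam"]))
b=p[near&(p[...,2]>.166)&(p[...,2]<.185)];m=b.mean(0);u=np.linalg.svd(b[:,:2]-m[:2],full_matrices=False)[2][0]
t=(b[:,:2]-m[:2])@u;print(len(b),m,np.degrees(np.arctan2(u[1],u[0])),np.percentile(t,[0,1,99,100]),"mid",m[:2]+u*(t.min()+t.max())/2,np.percentile(b[:,2],[10,50,90]))
r=p[near&(p[...,2]>.1)&(p[...,2]<.12)];print("roof",cv2.minAreaRect(r[:,:2].astype(np.float32)*1000),np.median(r[:,2]))
E
```

```text
t 2.2 pos [0.5498 0.3031 0.2613] yaw -22.37 shift [-0.005   0.0065  0.0042] turn 0.022 F [ 0.24  0.34 -0.17] w 0.0853 tilt [-0.0001  0.     -1.    ]
[[-0.001  -0.9552 -0.2961  0.0752]
 [ 1.     -0.0009 -0.0004  0.0009]
 [ 0.0001 -0.2961  0.9552 -0.1432]
 [ 0.      0.      0.      1.    ]]
552 [0.552  0.3007 0.1752] -23.95467667008011 [-0.0232 -0.0226  0.0223  0.0225] mid [0.5517 0.3008] [0.1732 0.1757 0.1767]
roof ((551.1807861328125, 299.90655517578125), (72.16133880615234, 71.97013854980469), 66.170166015625) 0.10848391398176999
```

View pics/d.png

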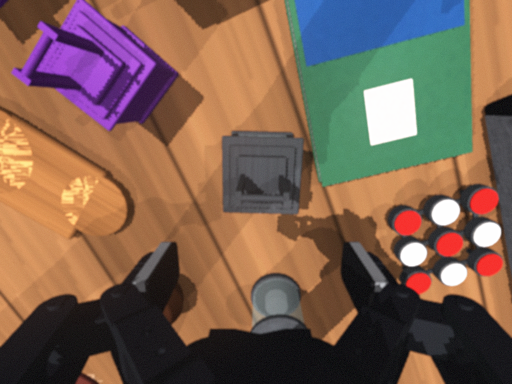

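The wrist view shows the grey lantern at (262,172) with its bar at about (264,135), centred between the fingers. Nothing is in the finger paths. I descend and grip.

```bash
python3 -c "
from h import *
go(.5517,.3008,.136,-23.9)"
```

```text
t 2.25 pos [0.5498 0.3031 0.2612] yaw -22.26 shift [-0.0045  0.0088  0.4174] turn 0.057 F [-0.65  0.   -0.1 ] w 0.0853 tilt [-2.e-04 -1.e-04 -1.e+00]
```

```bash
python3 -m crank '1 -0.0045 0.009 0.1 0.057; 1 -0.0045 0.009 0.2 0.057; 1 -0.0045 0.009 0.3 0.057; 1 -0.0045 0.009 0.37 0.057; 1 -0.0045 0.009 0.417 0.057' ; python3 -m crank '0.2 0 0 0 0; 0 0 0 0 0; -0.2 0 0 0 0; -0.4 0 0 0 0; -0.4 0 0 0 0' 50; python3 -m crank '-1 0 0 0 0; -1 0 0 0 0; -1 0 0 0 0; -1 0 0 0 0; -1 0 0 0 0' 50
```

```text
t: 2.75
tcp_pos: [0.551, 0.3004, 0.1344]
ee_rot: [[0.405, 0.914, -0.002], [0.914, -0.405, -0.001], [-0.002, -0.002, -1.0]]
ft_force: [-0.5, -0.8, 0.5]
gripper_width: 0.0852
gripper_force: 0.0
t: 3.25
tcp_pos: [0.5524, 0.3013, 0.1378]
ee_rot: [[0.407, 0.914, 0.002], [0.914, -0.407, 0.002], [0.002, 0.001, -1.0]]
ft_force: [-2.0, 0.0, 5.4]
gripper_width: 0.0454
gripper_force: 52.6
t: 3.75
tcp_pos: [0.5524, 0.3013, 0.1378]
ee_rot: [[0.407, 0.914, 0.002], [0.914, -0.407, 0.002], [0.002, 0.001, -1.0]]
ft_force: [-2.2, 0.6, 6.7]
gripper_width: 0.0456
gripper_force: 52.6
```

```bash
python3 -m crank '-1 0 0 -0.03 0; -1 0 0 -0.07 0; -1 0 0 -0.12 0; -1 0 0 -0.2 0; -1 0 0 -0.28 0'; python3 -m crank '-1 0 0 -0.08 0; -1 0 0 -0.16 0; -1 0 0 -0.22 0; -1 0 0 -0.27 0; -1 0 0 -0.3 0' ; python3 -c "
from h import *
go(.54,.12,.31,-10);go(.4835,-.10,.29,12)"
```

```text
t: 4.25
tcp_pos: [0.5513, 0.2999, 0.2204]
ee_rot: [[0.408, 0.913, -0.002], [0.913, -0.408, -0.002], [-0.002, -0.001, -1.0]]
ft_force: [-0.1, 0.9, -4.5]
gripper_width: 0.0454
gripper_force: 52.3
t: 4.75
tcp_pos: [0.5521, 0.3001, 0.3115]
ee_rot: [[0.408, 0.913, 0.001], [0.913, -0.408, 0.0], [0.001, 0.001, -1.0]]
ft_force: [0.7, 0.2, -5.7]
gripper_width: 0.0452
gripper_force: 52.4
t 4.75 pos [0.5521 0.3001 0.3115] yaw -24.07 shift [-0.5647  0.2078  0.0049] turn -0.491 F [ 0.7  0.2 -5.7] w 0.0452 tilt [ 6.0e-04  1.1e-03 -1.0e+00]
t 4.75 pos [0.5521 0.3001 0.3115] yaw -24.07 shift [-1.3111  0.3349  0.0713] turn -1.259 F [ 0.7  0.2 -5.7] w 0.0452 tilt [ 6.0e-04  1.1e-03 -1.0e+00]
```

```bash
python3 -m crank '-1 -0.06 0.02 0 -0.05; -1 -0.17 0.06 0 -0.15; -1 -0.32 0.11 0 -0.3; -1 -0.46 0.16 0 -0.42; -1 -0.56 0.2 0 -0.5'; python3 -c "
from h import *
go(.465,-.09,.28,12)"
```

```text
t: 5.25
tcp_pos: [0.5373, 0.1178, 0.31]
ee_rot: [[0.171, 0.985, -0.001], [0.985, -0.171, -0.003], [-0.003, -0.001, -1.0]]
ft_force: [0.7, -0.3, -5.3]
gripper_width: 0.0452
gripper_force: 52.4
t 5.25 pos [0.5373 0.1178 0.31  ] yaw -9.84 shift [-0.7232 -0.1189  0.1027] turn -0.762 F [ 0.7  -0.28 -5.26] w 0.0452 tilt [-3.4e-03 -9.0e-04 -1.0e+00]
```

```bash
python3 -m crank '-1 -0.1 -0.02 0 -0.1; -1 -0.24 -0.04 0 -0.25; -1 -0.4 -0.07 0 -0.45; -1 -0.56 -0.09 0 -0.65; -1 -0.67 -0.11 0 -0.76'; python3 -m crank '-1 -0.04 0 0 0; -1 -0.05 0 0 0; -1 -0.05 0 0 0';python3 - <<'E'
from h import *
np.set_printoptions(precision=4,suppress=True)
go(.465,-.09,.28,12)
V=[]
for c in("wrist","top","scene"):
    im,d=imaging.read_camera(c);np.savez("/tmp/%s2.npz"%c,im=im,d=d);V.append(im)
cv2.imwrite("pics/e.png",np.vstack([np.hstack([cv2.resize(V[0],(400,300)),cv2.resize(V[1][130:220,320:440],(400,300),interpolation=2)]),np.hstack([cv2.resize(V[2][210:315,110:250],(400,300),interpolation=2),np.zeros((300,400,3),np.uint8)])])[:,:,::-1])
d=np.load("/tmp/wrist2.npz")["d"];p=pts("wrist",d);ok=d>0
vv,uu=np.nonzero(ok&(p[...,2]>.2)&(p[...,2]<.27)&(p[...,1]<-.13)&(abs(p[...,0]-.48)<.06))
print(len(uu));q=p[vv,uu]
if len(uu):
    i=np.argsort(q[:,1])[::max(1,len(q)//30)];print(np.c_[uu,vv,q][i])
E
```

```text
t: 5.75
tcp_pos: [0.4697, -0.0745, 0.3103]
ee_rot: [[-0.207, 0.978, -0.001], [0.978, 0.207, -0.002], [-0.002, -0.002, -1.0]]
ft_force: [1.8, -0.7, -5.3]
gripper_width: 0.0456
gripper_force: 52.7
t: 6.05
tcp_pos: [0.4753, -0.0838, 0.31]
ee_rot: [[-0.209, 0.978, -0.0], [0.978, 0.209, 0.001], [0.001, -0.0, -1.0]]
ft_force: [-0.0, 0.1, -5.6]
gripper_width: 0.0454
gripper_force: 53.0
t 6.05 pos [ 0.4753 -0.0838  0.31  ] yaw 12.07 shift [-0.0132 -0.0379  0.1   ] turn 0.002 F [-0.04  0.09 -5.56] w 0.0454 tilt [ 0.0009 -0.0001 -1.    ]
323
[[238.     329.       0.4811  -0.1986   0.2522]
 [244.     330.       0.4861  -0.1958   0.2551]
 [239.     327.       0.4814  -0.1946   0.254 ]
 [239.     326.       0.4811  -0.1933   0.2542]
 [240.     325.       0.4818  -0.1919   0.2544]
 [241.     323.       0.4824  -0.1907   0.2532]
 [240.     324.       0.4815  -0.1901   0.2551]
 [243.     322.       0.4839  -0.1894   0.253 ]
 [245.     320.       0.4854  -0.1887   0.2511]
 [244.     319.       0.4844  -0.1882   0.2506]
 [246.     311.       0.4856  -0.1877   0.2408]
 [240.     317.       0.4806  -0.1
[... 322 characters left out ...]
  0.4833  -0.1855   0.24  ]
 [240.     296.       0.4785  -0.1853   0.2247]
 [243.     315.       0.4828  -0.1852   0.2494]
 [242.     311.       0.4816  -0.1851   0.2448]
 [241.     311.       0.4807  -0.185    0.2451]
 [245.     302.       0.4837  -0.1849   0.2324]
 [244.     311.       0.4834  -0.1848   0.2447]
 [243.     306.       0.4821  -0.1844   0.239 ]
 [241.     296.       0.4793  -0.1839   0.2263]
 [245.     295.       0.483   -0.1833   0.2246]
 [242.     293.       0.4797  -0.1819   0.2242]
 [242.     292.       0.4795  -0.1808   0.2243]
 [226.     271.       0.4602  -0.1312   0.2694]
 [239.     272.       0.4701  -0.1307   0.2683]
 [238.     272.       0.4693  -0.1301   0.2695]]
```

View pics/e.png

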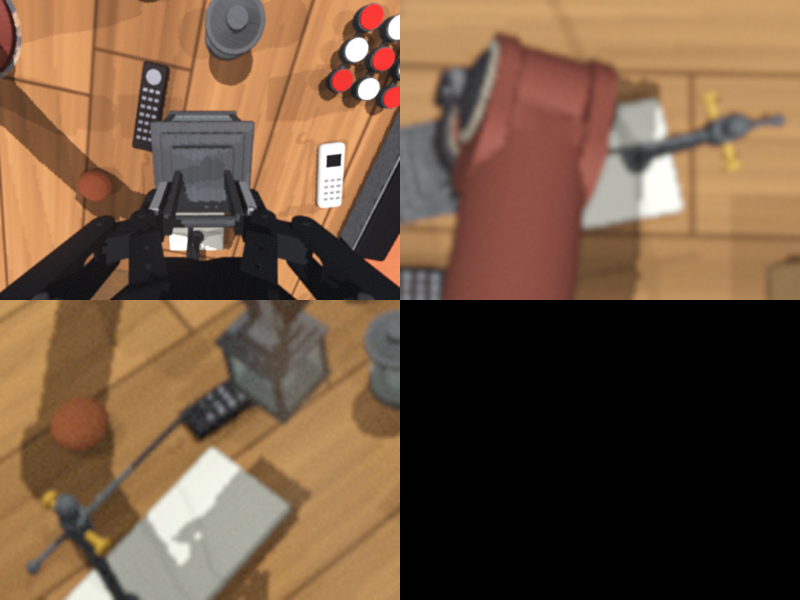

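The wrist panel (top left) shows the hook's upright at about (195,243), below and behind the held lantern. In the scene panel (bottom left) the arm ends just short of the lantern. From wrist depth the upright's centre is about (0.482,-0.1885), the arm's top about 0.2545 and the seat about 0.227. Next I check where the bar sits in the grip.

```bash
python3 - <<'E'
from h import *
np.set_printoptions(precision=4,suppress=True)
z=np.load("/tmp/wrist2.npz");d=z["d"];p=pts("wrist",d);s=manip.observe()
R=np.array(s["ee_rot"]);q=(p-np.array(s["tcp_pos"]))@R   # tool coords
m=(d>0)&(abs(q[...,1])<.016)&(abs(q[...,0])<.02)&(q[...,2]<-.02)&(q[...,2]>-.05)
b=q[m];print(len(b),np.percentile(b,[5,50,95],axis=0))
m=(d>0)&(abs(q[...,0])<.05)&(abs(q[...,1])<.05)&(q[...,2]>.015)&(q[...,2]<.035)
r=q[m];print(len(r),np.percentile(r,[0,5,50,95,100],axis=0)); A=np.c_[r[:,:2],np.ones(len(r))];print("roof plane",np.linalg.lstsq(A,r[:,2],rcond=None)[0])
h=p[(d>0)&(p[...,2]>.2)&(p[...,2]<.265)&(p[...,1]<-.16)&(abs(p[...,0]-.48)<.03)]
y=np.array([-.209,.978]);x=np.array([.978,.209]);Y=h[:,:2]@y;X=h[:,:2]@x
up=(h[:,2]>.23)&(h[:,2]<.245);print("upright along",np.percentile(Y[up],[5,25,50,75,95]),"lat",np.percentile(X[up],[2,50,98]))
arm=Y<np.percentile(Y[up],2)-.004;print("arm",arm.sum(),np.percentile(X[arm],[2,50,98]),np.percentile(h[arm,2],[50,90]))
print("tcp along/lat",np.array(s["tcp_pos"])[:2]@y,np.array(s["tcp_pos"])[:2]@x)
E
```

```text
1161 [[-0.0037 -0.0144 -0.0391]
 [ 0.0001  0.0001 -0.0377]
 [ 0.0019  0.0145 -0.0347]]
6734 [[-0.0368 -0.0357  0.015 ]
 [-0.0248 -0.0298  0.0239]
 [ 0.0071 -0.0014  0.0252]
 [ 0.0288  0.0247  0.0348]
 [ 0.0339  0.0349  0.035 ]]
roof plane [ 0.0753 -0.025   0.0268]
upright along [-0.2843 -0.2827 -0.282  -0.2816 -0.2811] lat [0.4291 0.4326 0.4357]
arm 41 [0.4291 0.4328 0.4354] [0.254 0.255]
tcp along/lat -0.18001203256097564 0.4476368006069111
```

```bash
python3 -m crank '-1 0 -0.02 0.06 0; -1 0 -0.035 0.14 0; -1 0 -0.05 0.22 0; -1 0 -0.05 0.3 0; -1 0 -0.05 0.345 0' >/dev/null; python3 -m crank '-1 0 0 0 0; -1 0 0 0 0; -1 0 0 0 0'; cat >>h.py <<'E'
def st():
    s=manip.observe();p=np.array(s["tcp_pos"]);y=np.array([-.209,.978]);x=np.array([.978,.209])
    print("t %.2f bar-upright %.1f lat err %.1f barz %.1f mm"%(s["t"],1e3*(p[:2]@y+.285),1e3*(p[:2]@x-.4326),1e3*(p[2]+.0346)),"F",np.round(s["ft_force"],2),"M",np.round(s["moment"],2))
E
python3 -c "
from h import *
st()"
```

```text
t: 7.0
tcp_pos: [0.4615, -0.0874, 0.2078]
ee_rot: [[-0.21, 0.978, 0.003], [0.978, 0.21, -0.0], [-0.001, 0.002, -1.0]]
ft_force: [-0.9, 0.2, -5.0]
gripper_width: 0.0456
gripper_force: 53.4
t 7.00 bar-upright 103.0 lat err 0.5 barz 242.4 mm F [-0.9   0.16 -5.03] M [0.07 0.02 0.01]
```

```bash
python3 -m crank '-1 -0.04 0 0.006 0; -1 -0.1 0 0.006 0; -1 -0.16 0 0.006 0; -1 -0.2 0 0.006 0; -1 -0.22 0 0.006 0'>/dev/null;  python3 -m crank '-1 0 0 0 0; -1 0 0 0 0; -1 0 0 0 0'>/dev/null; python3 - <<'E'
from h import *
np.set_printoptions(precision=4,suppress=True)
st();s=manip.observe()
im,d=imaging.read_camera("wrist");cv2.imwrite("pics/f.png",cv2.resize(im[170:362,128:384],(800,600),interpolation=2)[:,:,::-1])
p=pts("wrist",d);st()
h=p[(d>0)&(p[...,2]>.205)&(p[...,2]<.265)&(abs(p[...,0]-.48)<.05)]
Y=h[:,:2]@np.array([-.209,.978]);X=h[:,:2]@np.array([.978,.209])
m=(Y<-.255)&(Y>-.32)&(abs(X-.4326)<.012);Y,X,Z=Y[m],X[m],h[m,2];print(m.sum())
i=np.argsort(Y)[::max(1,m.sum()//40)];print(np.c_[(Y+.285)*1e3,(X-.4326)*1e3,Z*1e3][i].round(1))
E
```

```text
t 7.80 bar-upright 38.2 lat err -0.6 barz 239.4 mm F [ 0.08  0.47 -6.14] M [-0.01 -0.    0.07]
t 7.85 bar-upright 38.1 lat err -0.6 barz 239.4 mm F [-0.53  0.27 -4.91] M [ 0.03 -0.01 -0.03]
523
[[ -1.2   2.6 229.3]
 [  0.5   2.1 230.3]
 [  0.9  -3.1 231.4]
 [  1.3   2.1 226.3]
 [  1.5  -3.1 230. ]
 [  1.7   0.  231.5]
 [  1.8  -3.8 225.4]
 [  2.   -2.1 229.9]
 [  2.1  -4.3 224.3]
 [  2.3  -1.  229.5]
 [  2.5  -2.1 232.4]
 [  2.7  -1.1 226.4]
 [  2.9   0.  226.6]
 [  3.1  -1.1 227.6]
 [  3.4   2.2 221.3]
 [  3.9  -1.6 227. ]
 [  4.3   0.5 226. ]
 [  4.6  -3.8 223.5]
 [  5.   -0.5 226.1]
 [  5.5  -0.5 223.7]
 [  6.2   0.  223.7]
 [  7.1  -2.7 223.3]
 [  7.7   1.6 223.3]
 [  8.4  -1.6 224. ]
 [  9.3   1.1 223.6]
 [ 17.8  -0.  233.1]
 [ 18.7  -3.  233.5]
 [ 19.2  -2.  233.4]
 [ 19.6   2.5 232.4]
 [ 20.   -2.5 234.4]
 [ 20.4   0.5 232.6]
 [ 20.7   2.5 230.8]
 [ 20.8   1.  225.5]
 [ 21.1   1.5 229.8]
 [ 21.4  -0.5 226.2]
 [ 21.5  -1.5 233.4]
 [ 21.8  -3.  230. ]
 [ 22.    1.5 230.2]
 [ 22.2   0.5 229.6]
 [ 22.4   0.5 230.7]
 [ 22.9  -2.5 232.9]]
```

View pics/f.png

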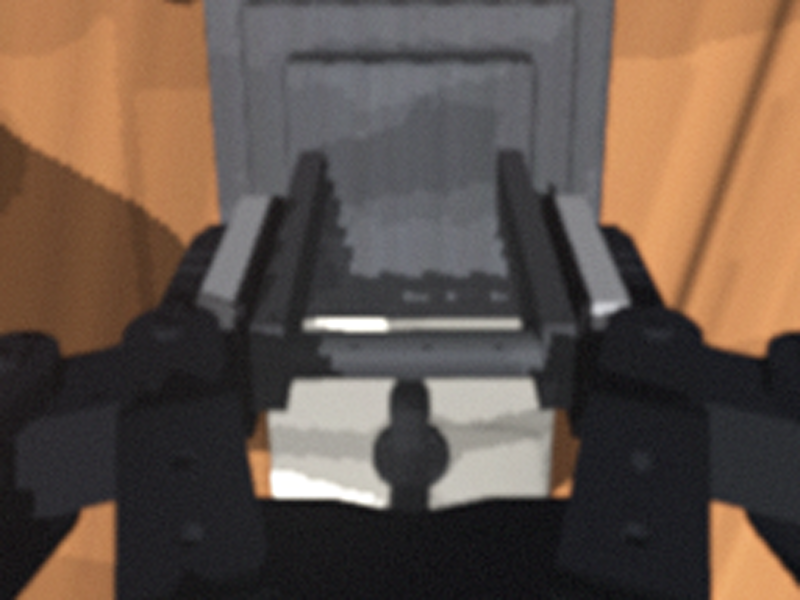

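The crop shows the bar at (430,350) squarely in front of the hook, with the rounded tip at (410,450), laterally centred. The tip's top is at about 233.8 mm and the floor's top at 223.6 mm, so the seat is about 227.2 mm. The entry height should therefore be about 240.7 mm.

```bash
python3 -m crank '-1 0 0 -0.004 0; -1 -0.01 0 -0.004 0; -1 -0.025 0 -0.004 0; -1 -0.04 0 -0.004 0; -1 -0.04 0 -0.004 0'>/dev/null; python3 -c "
from h import *
st()"
```

```text
t 8.35 bar-upright 23.6 lat err -0.9 barz 240.8 mm F [ 0.31  0.68 -5.34] M [-0.04  0.05  0.02]
```

```bash
python3 -m crank '-1 -0.01 0.002 0 0; -1 -0.02 0.002 0 0; -1 -0.033 0.002 0 0; -1 -0.045 0.002 0 0; -1 -0.045 0.002 0 0'>/dev/null; python3 -c "
from h import *
st()"
```

```text
t 8.85 bar-upright 10.5 lat err -0.3 barz 240.8 mm F [-0.06 -1.   -5.6 ] M [-0.1  -0.02 -0.  ]
```

```bash
python3 -m crank '-1 -0.001 0 0.01 0; -1 -0.002 0 0.018 0; -1 -0.003 0 0.026 0; -1 -0.003 0 0.034 0; -1 -0.003 0 0.038 0'>/dev/null; python3 -c "
from h import *
st()"; python3 -m crank '-1 0 0 0.002 0; -1 0 0 0.002 0; -1 0 0 0.004 0; -1 0 0 0.004 0; -1 0 0 0.004 0'>/dev/null; python3 -c "
from h import *
st()"
```

```text
t 9.35 bar-upright 10.8 lat err -0.3 barz 228.9 mm F [-0.27  0.68 -5.85] M [0.02 0.04 0.  ]
t 9.85 bar-upright 10.6 lat err -0.1 barz 228.2 mm F [ 0.73  0.14 -5.98] M [0.04 0.04 0.01]
```

```bash
python3 -m crank '-1 0 0 0.002 0; -1 0 0 0.002 0; -1 0 0 0.004 0; -1 0 0 0.004 0; -1 0 0 0.004 0'>/dev/null; python3 -c "
from h import *
st()";  python3 -m crank '-1 0 0 0.002 0; -1 0 0 0.002 0; -1 0 0 0.003 0; -1 0 0 0.003 0; -1 0 0 0.003 0'>/dev/null; python3 -c "
from h import *
st()"
```

```text
t 10.35 bar-upright 10.6 lat err -0.1 barz 226.9 mm F [-0.18  0.27 -4.41] M [ 0.03  0.01 -0.01]
t 10.85 bar-upright 10.5 lat err 0.0 barz 226.4 mm F [-1.26 -0.11  2.1 ] M [0.11 0.29 0.01]
```

The hook now carries the lantern: the wrist reading rose from -5.6 to +2.1 N. I take off the slight excess, soften the grip and open gradually.

```bash
python3 -m crank '-1 0 0 -0.0006 0; -1 0 0 -0.0006 0; -1 0 0 -0.0006 0; -1 0 0 -0.0006 0' 20; python3 -c "
from h import *
st();im,d=imaging.read_camera('wrist')
cv2.imwrite('pics/g.png',cv2.resize(im[170:362,128:384],(800,600),interpolation=2)[:,:,::-1])"
```

```text
t: 11.25
tcp_pos: [0.4804, -0.178, 0.1918]
ee_rot: [[-0.209, 0.978, 0.0], [0.978, 0.209, -0.0], [-0.0, 0.0, -1.0]]
ft_force: [-1.7, -0.2, 2.2]
gripper_width: 0.0455
gripper_force: 54.0
t 11.25 bar-upright 10.5 lat err 0.0 barz 226.4 mm F [-1.71 -0.23  2.18] M [0.16 0.29 0.02]
```

View pics/g.png

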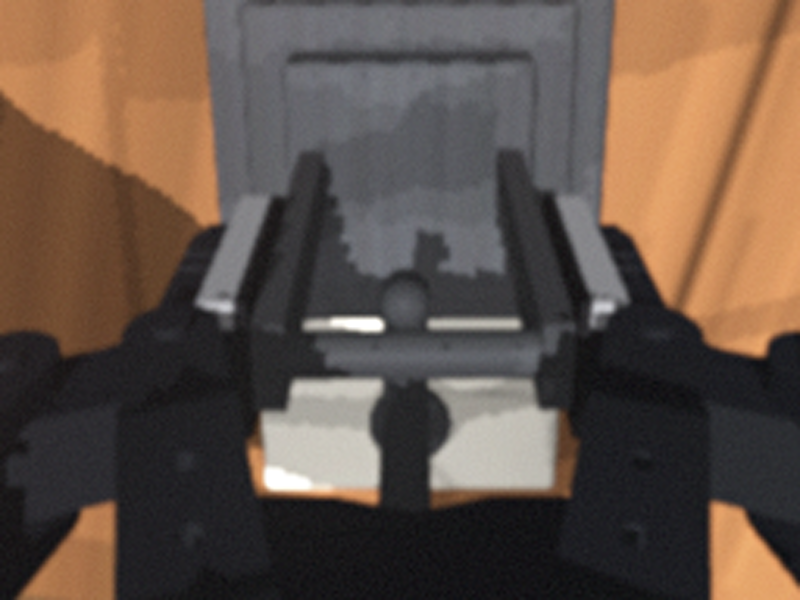

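The tip at (405,300) now stands in front of the bar at (430,352), and the arm passes between the legs: the bar is in the throat. I open now.

```bash
python3 -m crank '0.05 0 0 0 0; 0.08 0 0 0 0; 0.1 0 0 0 0; 0.12 0 0 0 0; 0.14 0 0 0 0' 20; python3 -m crank '0.18 0 0 0 0; 0.22 0 0 0 0; 0.28 0 0 0 0; 0.36 0 0 0 0; 0.44 0 0 0 0'; python3 -c "
from h import *
st()"
```

```text
t: 11.8
tcp_pos: [0.4804, -0.178, 0.1916]
ee_rot: [[-0.209, 0.978, 0.0], [0.978, 0.209, -0.0], [-0.0, 0.0, -1.0]]
ft_force: [0.2, 0.5, -0.5]
gripper_width: 0.0488
gripper_force: 0.0
t: 12.3
tcp_pos: [0.4802, -0.1779, 0.1916]
ee_rot: [[-0.209, 0.978, -0.0], [0.978, 0.209, -0.0], [-0.0, -0.0, -1.0]]
ft_force: [-0.2, -0.1, 0.6]
gripper_width: 0.0615
gripper_force: 0.0
t 12.30 bar-upright 10.6 lat err -0.1 barz 226.2 mm F [-0.2  -0.07  0.57] M [-0.01 -0.06 -0.02]
```

```bash
python3 -m crank '0.6 0 0 0 0; 0.8 0 0 0 0; 0.8 0 0 0 0; 0.8 0 0 -0.01 0; 0.8 0 0 -0.03 0'; python3 -m crank '0.8 0 0 -0.05 0; 0.8 0 0 -0.12 0; 0.8 0 0 -0.2 0; 0.8 0 0 -0.3 0; 0.8 0 0 -0.4 0'; python3 -m crank '0.8 0.05 0 -0.1 0; 0.8 0.15 0 -0.1 0; 0.8 0.3 0 -0.1 0; 0.8 0.45 0 -0.1 0; 0.8 0.55 0 -0.1 0'; python3 -m crank '0.8 0.1 0 0 0; 0.8 0.2 0 0 0; 0.8 0.25 0 0 0; 0.8 0.25 0 0 0; 0.8 0.25 0 0 0' >/dev/null;python3 - <<'E'
from h import *
st();V=[];np.set_printoptions(precision=4,suppress=True)
for k in range(3):
    for c in("top","scene"):
        im,d=imaging.read_camera(c);p=pts(c,d)
        r=p[(d>0)&(abs(p[...,0]-.4805)<.08)&(abs(p[...,1]+.178)<.08)&(p[...,2]>.15)&(p[...,2]<.178)]
        A=np.c_[r[:,:2]-[.4805,-.178],np.ones(len(r))];print(c,len(r),r.mean(0),"slope",np.linalg.lstsq(A,r[:,2],rcond=None)[0])
        if k==2:V.append(im)
cv2.imwrite("pics/h.png",np.hstack([cv2.resize(V[0][110:230,300:460],(400,300),interpolation=2),cv2.resize(V[1][195:315,110:270],(400,300),interpolation=2)])[:,:,::-1])
E
```

```text
t: 12.8
tcp_pos: [0.4799, -0.1778, 0.2006]
ee_rot: [[-0.209, 0.978, -0.001], [0.978, 0.209, 0.0], [0.0, -0.001, -1.0]]
ft_force: [-0.6, -0.3, 0.4]
gripper_width: 0.0767
gripper_force: 0.0
t: 13.3
tcp_pos: [0.48, -0.1779, 0.3222]
ee_rot: [[-0.209, 0.978, 0.0], [0.978, 0.209, -0.0], [-0.0, 0.0, -1.0]]
ft_force: [1.1, 0.1, -0.2]
gripper_width: 0.077
gripper_force: 0.0
t: 13.8
tcp_pos: [0.4449, -0.0134, 0.3512]
ee_rot: [[-0.212, 0.977, 0.001], [0.977, 0.212, 0.002], [0.001, 0.001, -1.0]]
ft_force: [0.6, 0.0, 0.1]
gripper_width: 0.0766
gripper_force: 0.0
t 14.30 bar-upright 249.8 lat err -0.2 barz 385.6 mm F [ 0.44 -0.85 -0.22] M [-0.03 -0.01  0.04]
top 483 [ 0.4786 -0.1716  0.1592] slope [-0.0001 -0.0001  0.1592]
scene 532 [ 0.4882 -0.1851  0.1594] slope [-0.0332 -0.0005  0.1596]
top 504 [ 0.4789 -0.1719  0.159 ] slope [0.0015 0.0062 0.1589]
scene 545 [ 0.4879 -0.1855  0.1593] slope [-0.0298  0.0051  0.1596]
top 496 [ 0.4782 -0.1713  0.1592] slope [0.0028 0.0065 0.1591]
scene 529 [ 0.4879 -0.1852  0.1595] slope [-0.0316  0.0021  0.1598]
```

View pics/h.png

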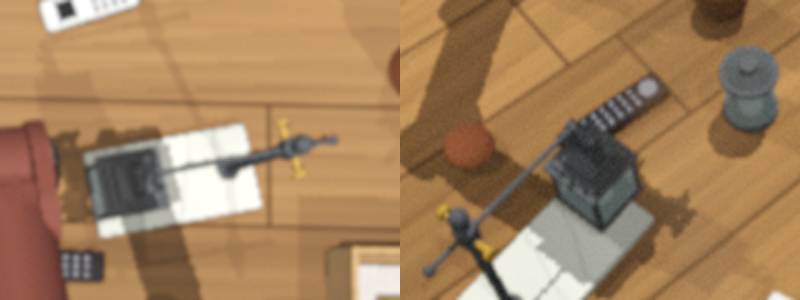

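The lantern hangs on the hook over the foot, level and steady across three looks. The stormlight, ball and remote are where they were. I wait briefly for any residual swing, then hand in.

```bash
for i in 1 2 3 4 5 6; do python3 -m crank '0.8 0 0 0 0; 0.8 0 0 0 0; 0.8 0 0 0 0; 0.8 0 0 0 0; 0.8 0 0 0 0' >/dev/null; done; python3 -c "
from h import *
for k in range(4):
    im,d=imaging.read_camera('top');p=pts('top',d)
    r=p[(d>0)&(abs(p[...,0]-.4805)<.08)&(abs(p[...,1]+.178)<.08)&(p[...,2]>.15)&(p[...,2]<.178)]
    print(r.mean(0).round(4))
print(manip.sign_off())"
```

```text
[ 0.4794 -0.1716  0.1588]
[ 0.4788 -0.1719  0.1587]
[ 0.4789 -0.1713  0.1589]
[ 0.4779 -0.172   0.159 ]
the job is handed in; nothing more can be done
None
```

The grey square lantern hangs still and plumb from the stand's hook. The hook was carrying its weight before I let go, the robot is clear of everything, and the job is handed in at about 17.5 s of the 64 s allowed.

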